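# Try the foot switch and snap its terminal cover shut

## Task

The key machine's foot switch has been serviced and stands open on the bench. First try it while you can still see inside: press its pedal right down to the stop with the gripper, keep it there for a moment and let it spring back up. Then pick up the loose terminal cover, set it over the open compartment with its notch round the connector, press it down until all four latches snap and it is fully home, and keep pressing it firmly with the gripper: the job ends while you are still pressing it down, nothing is let go, and the other things on the bench stay where they are.

Things in the scene. Friction and masses are not known exactly. Their poses are not given: they have to be found in the camera images.
- foot_switch: grey cast foot switch, fixed; base plate 200 x 96 x 10 mm, origin at the centre of its underside, z up, +x from the pedal to the housing. Housing on the +x half: 98 x 64 mm, open on top, shoulder 36 mm above the bench, inside it a collar and four black latch noses up to 49 mm. Round steel connector, 14 mm across, sticks out of the +x end, axis 40 mm up. Pedal on the -x half
- pedal_pad (a point): point on top of the pedal's ribbed rubber tread (82 x 70 mm), on the centre line, 20 mm from its free front edge, where to press it; about 49 mm above the bench at rest and 14 mm lower with the pedal at its stop. It moves with the pedal
- pedal (a joint): pedal angle in rad: 0 = up (at rest), 0.20 = down at its stop; hinge across the foot switch, 72 mm from pedal_pad towards +x. A spring returns it: pressed at pedal_pad it takes about 5 N to start and 11 N to reach the stop
- cover_seat (a point): where the cover's origin lies when fully home: centre of the housing's shoulder, 36 mm above the bench, 48 mm from the foot switch's origin along its +x; same axes. From resting on the latch noses (about 9 mm above home) the cover takes up to about 13 N in all; about 4 mm above home it snaps, the force drops sharply, and then stops on the shoulder
- cover: loose black plastic cap, open below, right way up: 80 (x) x 54 (y) x 24 mm high, walls 3 mm, 60 g; origin at the centre of its lower rim. Grip it across the 54 mm, at the plain middle 38 mm of the long sides (latch windows lie outside that). Notch for the connector, 19 wide x 14 high, in the +x end: home, its x points as the foot switch's. 1.2 mm clearance round the collar
- padlock: brass padlock lying beside the foot switch, 42 x 67 x 17 mm, a bystander
- lock_cylinder: small round lock cylinder standing beside the foot switch, 33 mm across, 31 mm high, a bystander
- loupe: black watchmaker's loupe near the cover, 34 mm across, 28 mm high, a bystander
- hex_key_set: folding hex key set near the cover, 90 x 28 x 20 mm, a bystander
Things that resemble listed ones, but are neither listed nor needed, are in the scene too. What is meant by the cover is not blue, and is the smaller of those in its own colour.

How it is judged:
By the outcome, as a careful person would: the job done as asked, in the order asked, and still so for the second after the job is handed in, while the arm keeps its last pose, push and grip.
It also fails if it takes over 54 s, if anything falls off the work surface, if the arm or the gripper's body presses on something with over 40 N, if the wrist force passes 120 N, or if a joint passes its speed limit or range.

## Robot

A 7-joint arm with a two-finger parallel gripper is mounted at the origin on a cart in front of the work surface, level with it; the furniture and walls round the work are solid. World frame = base frame: x ahead of the robot, y to its left, z up, the work surface at z = 0. Lengths are in m, angles in rad, forces in N, time in s.
With the tool pointing down it reaches from about 0.4 to 0.85 m from the base axis. Payload 10.4 kg.
Tool frame: the origin (TCP) lies at the very end of the fingers, on their centre line; the grasp point (between the pads) lies 19 mm behind it (r.pinch_z is the distance from the TCP to the grasp point, in m); z points along the fingers, y is the line along which they close (so a half turn about z gives the same grasp; the last joint's range is limited). The gripper opens to 87 mm and grips with 3 to 60 N. Pads are 19 mm wide; open, the fingers measure 117 mm over their backs; the gripper's body (75 mm by 190 mm) begins 51 mm behind the grasp point.
Start: joints at [-1.264, 0.332, -0.065, 1.46, 0.022, 1.35, -0.088], TCP at [0.202, 0.591, 0.223] pointing down, gripper open.
Joint ranges: [-2.6, 2.6], [-0.5, 2.12], [-1.47, 1.34], [0.16, 2.42], [-1.27, 4.41], [0.06, 2.06], [-2.6, 2.6]. Speed limits (rad/s): [2.22, 2.22, 2.79, 2.79, 3.14, 3.14, 3.14].

## Interface

Orientations are given as a unit quaternion [x, y, z, w].
In Python, from bench import r, camera gives the robot as it stands. The module is installed in compiled form; this text tells all that it offers.
- The arm moves only by the shell command python3 -m pendant 'ROWS' [FORCE]. ROWS is JSON, a list of rows, each an object with "dp": the shift along the tool's x, y, z as a fraction of full scale, a list of three; "rotation": the turn, a rotation vector about the tool's x, y, z as a fraction of full scale, a list of three; "jaw": the opening, from 0 (shut) to 1 (fully open). A call has 1 to 8 rows; each row is the pose to reach, as a shift and turn from the pose commanded when the call began, along the tool's axes at that moment, turning the shorter way round; what a row does not reach only later rows make up. Full scale, the value 1, is 0.15 m for a shift and 2 pi rad for a turn. A row lasts 1/8 s, in which the tool goes at most 62.5 mm and 10.7 degrees, less where a joint would pass 70% of its speed; a pose out of reach is approached as far as the arm can. A call with a number of a shift or a turn outside -1 to 1 is refused whole. A call with a gripper value outside its range is refused whole. The fingers move at their own pace and stop on an object; FORCE is the grip in N (left out, the last holds). Time passes only in rows, so rows that repeat a pose let the fingers close. It gives the time, the measured TCP pose, the force, the opening and the grip force at its end, in the units of the state.
- r.read_state(): the state, without advancing time (a new reading comes with each control period).
- camera(name): name is "side" or "top" or "wrist"; returns a dict with "image" (400x640x3 uint8, red, green, blue), "z_map" (400x640 float32, m along the optical axis (not along the pixel's ray), 0 where there is no reading), "mtx" (3x3 intrinsics, pixels), "distortion" ([k1, k2, p1, p2, k3] as OpenCV has them; the pictures are not rectified), "T" (4x4, takes a point from camera to world coordinates). Camera axes: x right, y down, z forward; pixel columns grow to the right and rows downward; lengths in m; the calibration is good to about 2 mm. A picture is of the moment at which its call begins.
- r.close_job(): hands the job in; it is judged then, once.
The state is a dict: "time": time; "joint_positions": joint angles; "joint_vel": joint speeds; "joint_torque": joint torques, N m; "ee_pos": TCP position; "eef_rot": TCP orientation; "ft_force": force on the tool from outside, world axes, zero at the start; "torque": the same for the moment, N m; "width": finger opening in m; "grip_force": force on a finger pad.
Only numpy, scipy, OpenCV 4.12 (cv2) and the standard library are available. Lean on these libraries where they do the work, as an engineer would, in place of code of your own. Each camera call takes 0.05 s, during which the arm holds its last target. There are 200 camera calls.

## Working session

There is one attempt and no reset: what is moved stays moved. The work goes in short steps, Python scripts to look and compute and a shell command to move; the robot and the scene stay as the last step left them, time stands still between calls to the robot, and variables do not carry over. Pictures are saved under pics/ and viewed, at most 10 in all, crops included, and the job is handed in when it is done.

```bash
mkdir -p pics
python3 - <<'E'
from bench import r,camera
import cv2,numpy as np,pickle
print(r.read_state())
for n in("top","side"):
    c=camera(n);pickle.dump(c,open(n+".pkl","wb"));cv2.imwrite(f"pics/{n}0.png",c["image"][...,::-1]);print(n,c["mtx"],c["distortion"],c["T"])
E
```

```text
{'time': 0.0, 'joint_positions': array([-1.26361927,  0.33285217, -0.06469705,  1.4609372 ,  0.02159796,
        1.34987746, -0.08849079]), 'joint_vel': array([-0.00174617, -0.00114713, -0.00128814,  0.00025553,  0.00032713,
        0.00125735,  0.00072363]), 'joint_torque': array([ 1.03846105e-04, -6.23257542e+01,  2.45986402e-02, -3.89905357e+01,
       -6.14752946e-02,  3.93628352e-02,  1.53298884e-04]), 'ee_pos': array([0.20227865, 0.59096197, 0.22176819]), 'eef_rot': array([ 1.64129079e-01,  9.86438630e-01, -6.84480925e-04, -8.22259189e-05]), 'ft_force': array([-0.18558267, -0.437966  , -0.20253803]), 'torque': array([-0.00916649, -0.03747165, -0.02031639]), 'grip_force': 0.0, 'width': 0.08761716247477393}
top [[477.54217288   0.         322.55427259]
 [  0.         477.54217288 198.92155956]
 [  0.           0.           1.        ]] [-0.00638668  0.          0.          0.          0.        ] [[-0.02115574 -0.99845893  0.05130499  0.4465151 ]
 [-0.99965411  0.02032336 -0.0166921   0.02758223]
 [ 0.01562368 -0.05164038 -0.99854353  1.04840134]
 [ 0.          0.          0.          1.        ]]
side [[446.84041571   0.         320.04264762]
 [  0.         446.84041571 204.49203855]
 [  0.           0.           1.        ]] [0.02851311 0.         0.         0.         0.        ] [[ 0.97959243 -0.07864539  0.18496913  0.32555225]
 [-0.20074314 -0.42880282  0.88081232 -0.92165343]
 [ 0.01004346 -0.89996836 -0.43583952  0.5245051 ]
 [ 0.          0.          0.          1.        ]]
```

View pics/top0.png

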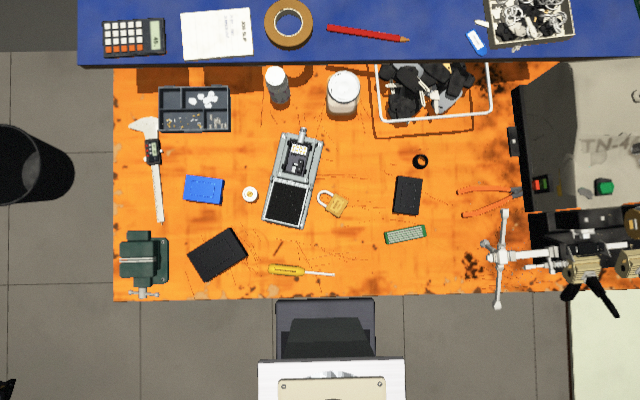

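View pics/side0.png

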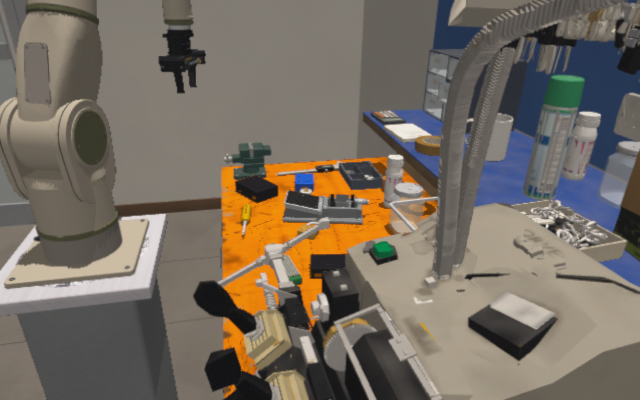

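Top view: there are three candidates for the cover. The blue box is at (204,190), the large black box at (218,255), and the small black box at (407,195), next to the loupe (420,160) and hex keys (405,235). By the description I choose (407,195). The foot switch has its pedal at (288,203), housing at (300,155) and connector at (303,132). Next is a close crop plus depth measurements.

```bash
cat > h.py <<'E'
import cv2,numpy as np
from scipy.spatial.transform import Rotation as R
def cloud(c):
    K,d,T,z=c["mtx"],c["distortion"],c["T"],c["z_map"]
    v,u=np.mgrid[0:400,0:640]
    n=cv2.undistortPoints(np.stack([u,v],-1).reshape(-1,1,2).astype(float),K,d).reshape(400,640,2)
    P=np.dstack([n*z[...,None],z])
    W=P@T[:3,:3].T+T[:3,3]; W[z==0]=np.nan
    return W
def rect(pts):
    (c,s,a)=cv2.minAreaRect((pts[:,:2]*1000).astype(np.float32)); b=cv2.boxPoints((c,s,a))
    e=max((b[1]-b[0],b[2]-b[1]),key=np.linalg.norm)
    return np.array(c)/1000,s,np.degrees(np.arctan2(e[1],e[0]))
def go(dst,rz,st,sel=None):
    "dst TCP world, desired tool yaw (world angle of tool y), -> dp fractions, rotation fraction"
    from scipy.spatial.transform import Rotation as R
    Q=R.from_quat(st["eef_rot"]); dp=Q.inv().apply(np.array(dst)-st["ee_pos"])/0.15
    y=np.array([np.cos(rz),np.sin(rz),0]); z=np.array([0,0,-1.]); best=None
    G=R.from_matrix(np.c_[np.cross(y,z),y,z]); G2=R.from_matrix(np.c_[np.cross(-y,z),-y,z])
    return dp,[(Q.inv()*g).as_rotvec()/(2*np.pi) for g in (G,G2)]
E
python3 - <<'E'
import pickle,cv2,numpy as np
from h import *
C=pickle.load(open("top.pkl","rb"));W=cloud(C);z=W[...,2]
def reg(u0,u1,v0,v1,lo,hi):
    m=np.zeros((400,640),bool);m[v0:v1,u0:u1]=1
    m&=(z>lo)&(z<hi);return W[m]
for n,a in dict(cover=(385,430,173,220,.015,.04),big=(180,255,225,290,.012,.08),blue=(180,228,172,208,.012,.06),base=(255,330,120,235,.004,.07),housing=(275,330,120,182,.028,.06),pedal=(255,315,178,225,.03,.07),loupe=(410,432,150,170,.01,.05),hexk=(380,430,222,246,.008,.04),lock=(240,260,185,205,.01,.05),padl=(316,350,188,220,.008,.04)).items():
    p=reg(*a);print(n,len(p),*rect(p),"z",np.percentile(p[:,2],[5,50,95]).round(4))
t=np.median(W[280:290,300:380].reshape(-1,3),0);print("table",t)
I=C["image"][...,::-1]
f=lambda v,u:cv2.resize(I[v:v+120,u:u+80],None,fx=5,fy=5,interpolation=cv2.INTER_CUBIC)
cv2.imwrite("pics/crop.png",np.hstack([f(118,255),f(140,370)]))
E
```

```text
cover 943 [ 0.50511713 -0.1730705 ] (54.34683609008789, 79.91728210449219) -8.969663 z [0.0212 0.0247 0.0278]
big 1762 [0.38614487 0.23846852] (71.95391845703125, 108.05792236328125) -58.560318 z [0.0283 0.0321 0.0352]
blue 962 [0.52705347 0.26790619] (81.06970977783203, 54.147560119628906) 81.19327 z [0.0204 0.0242 0.0273]
base 4284 [0.55074835 0.07482977] (159.2476806640625, 250.86805725097656) -0.5946871 z [0.0075 0.0352 0.0503]
housing 1125 [0.59222888 0.0635775 ] (70.62092590332031, 126.9756851196289) -14.31763 z [0.03   0.0366 0.049 ]
pedal 1633 [0.49617795 0.09406992] (121.4613037109375, 98.00001525878906) 88.51629 z [0.0325 0.0432 0.052 ]
loupe 109 [ 0.57876147 -0.20380453] (29.339725494384766, 27.68232536315918) 10.358263 z [0.0118 0.0219 0.0297]
hexk 538 [ 0.42068115 -0.16661537] (28.192293167114258, 89.96025848388672) -79.49057 z [0.0133 0.0177 0.0224]
lock 190 [0.5147077  0.16619263] (32.4620475769043, 30.219844818115234) 88.03078 z [0.0271 0.0301 0.0331]
padl 420 [ 0.49565979 -0.00660325] (67.0250473022461, 41.90631103515625) 56.491814 z [0.0101 0.0167 0.0203]
table [nan nan nan]
```

View pics/crop.png

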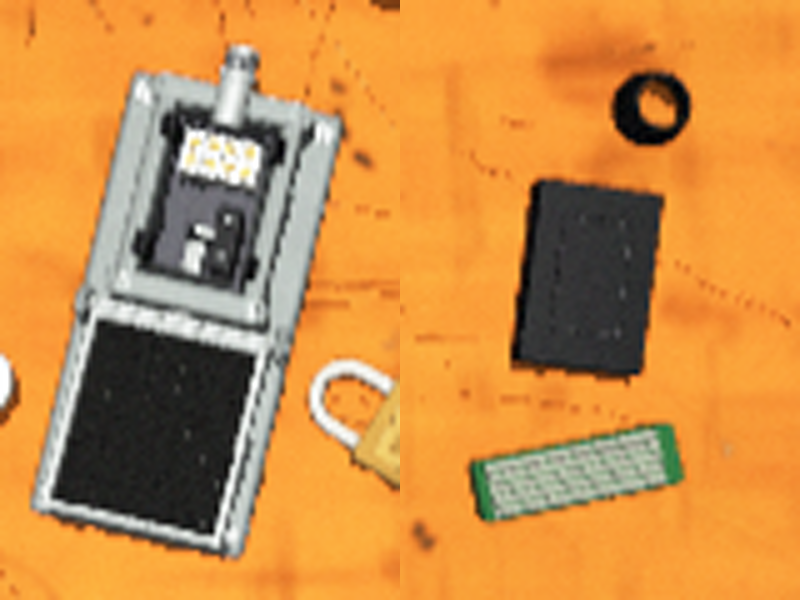

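The crop confirms the choice: black, 80×54 mm, beside the loupe, with the other black one measuring 108×72. The notch end isn't visible from above, so I'll check it with the wrist camera. The switch yaw is about -14°. I'm moving the wrist camera over the switch now.

```bash
python3 -m pendant '[{"dp":[-0.39,-0.32,-0.5],"rotation":[0,0,0],"jaw":1},{"dp":[-0.78,-0.64,-0.5],"rotation":[0,0,0],"jaw":1},{"dp":[-0.78,-0.64,-0.5],"rotation":[0,0,0],"jaw":1},{"dp":[-0.78,-0.64,-0.5],"rotation":[0,0,0],"jaw":1}]' && python3 -m pendant '[{"dp":[-0.4,-0.32,0],"rotation":[0,0,0],"jaw":0.5},{"dp":[-0.78,-0.64,0],"rotation":[0,0,0],"jaw":0.5},{"dp":[-0.78,-0.64,0],"rotation":[0,0,0],"jaw":0},{"dp":[-0.78,-0.64,0],"rotation":[0,0,0],"jaw":0}]' &&  python3 -m pendant '[{"dp":[-0.4,-0.32,0],"rotation":[0,0,0],"jaw":0},{"dp":[-0.78,-0.64,0],"rotation":[0,0,0],"jaw":0},{"dp":[-0.78,-0.64,0],"rotation":[0,0,0],"jaw":0},{"dp":[-0.78,-0.64,0],"rotation":[0,0,0],"jaw":0}]'
python3 - <<'E'
from bench import r,camera
import numpy as np
from h import *
s=r.read_state();print(s["ee_pos"],s["joint_positions"])
c=camera("wrist");T=c["T"];print(c["mtx"],c["distortion"],T)
Q=R.from_quat(s["eef_rot"]).as_matrix();print("cam in tool",Q.T@(T[:3,3]-s["ee_pos"]),"axes",Q.T@T[:3,:3])
E
```

```text
time: 0.6
ee_pos: [0.2852, 0.46, 0.2991]
eef_rot: [0.167, 0.986, 0.001, 0.001]
ft_force: [-0.6, 0.5, -1.1]
width: 0.0871
grip_force: 0.0
time: 1.1
ee_pos: [0.3624, 0.3327, 0.2973]
eef_rot: [0.166, 0.986, -0.0, -0.0]
ft_force: [-0.1, -0.1, -0.1]
width: 0.055
grip_force: 0.0
time: 1.6
ee_pos: [0.4415, 0.2051, 0.2972]
eef_rot: [0.165, 0.986, -0.0, -0.0]
ft_force: [0.5, 0.1, -0.2]
width: 0.0147
grip_force: 0.0
[0.44153218 0.20509956 0.29721883] [-0.80516225 -0.01805763  0.27416637  1.70581929  0.00493339  1.4535624
  0.70798561]
[[306.42156347   0.         319.73484014]
 [  0.         306.42156347 199.16510318]
 [  0.           0.           1.        ]] [0.01863487 0.         0.         0.         0.        ] [[ 3.25056605e-01  9.17814463e-01  2.27935990e-01  3.79359735e-01]
 [ 9.45694486e-01 -3.15569881e-01 -7.79588956e-02  2.25994084e-01]
 [ 3.77931316e-04  2.40898863e-01 -9.70550151e-01  4.58822798e-01]
 [ 0.00000000e+00  0.00000000e+00  0.00000000e+00  1.00000000e+00]]
cam in tool [ 0.06562918 -0.00050844 -0.16158709] axes [[ 1.21839471e-04 -9.70488787e-01 -2.41146222e-01]
 [ 9.99999753e-01 -4.85992506e-05  7.00838136e-04]
 [-6.91875078e-04 -2.41146248e-01  9.70488541e-01]]
```

```bash
python3 -m pendant '[{"dp":[-0.35,-0.3,0.15],"rotation":[0,0,-0.014],"jaw":0},{"dp":[-0.63,-0.6,0.3],"rotation":[0,0,-0.014],"jaw":0},{"dp":[-0.63,-0.6,0.3],"rotation":[0,0,-0.014],"jaw":0},{"dp":[-0.63,-0.6,0.3],"rotation":[0,0,-0.014],"jaw":0}]'
python3 - <<'E'
from bench import r,camera
import pickle
from h import *
c=camera("wrist");pickle.dump((c,r.read_state()),open("w1.pkl","wb"));cv2.imwrite("pics/w1.png",c["image"][...,::-1])
E
```

```text
time: 2.15
ee_pos: [0.5011, 0.0911, 0.2521]
eef_rot: [0.12, 0.993, -0.0, -0.001]
ft_force: [-0.5, 0.5, -0.4]
width: 0.0006
grip_force: 0.0
```

View pics/w1.png

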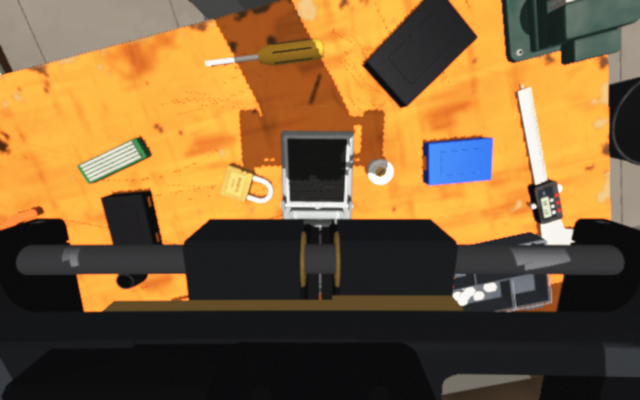

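Wrist view: the tread spans about (285–352, 135–207), the lock cylinder is at (380,172) and the padlock at (245,185). The gripper hides the housing. Next I'll fit the tread from both views.

Run:
```python
import pickle
from h import *
c,s=pickle.load(open("w1.pkl","rb"));t=pickle.load(open("top.pkl","rb"))
for n,C,(u0,u1,v0,v1) in(("wrist",c,(275,362,125,215)),("top",t,(258,316,176,228))):
    W=cloud(C);m=np.zeros((400,640),bool);m[v0:v1,u0:u1]=1
    dark=(C["image"].max(2)<70)&m
    k,l,st,_=cv2.connectedComponentsWithStats(dark.astype(np.uint8));j=1+st[1:,4].argmax();q=W[l==j]
    q=q[~np.isnan(q[:,0])&(q[:,2]>.03)];cc,sz,a=rect(q);print(n,len(q),cc,sz,a,"z",np.percentile(q[:,2],[2,50,98]))
    # plane z along axis
    A=np.c_[q[:,:2]-cc,np.ones(len(q))];print("plane",np.linalg.lstsq(A,q[:,2],rcond=None)[0])
    for hyp in (0,):
        pass
c0=s["ee_pos"];print(c0)
W=cloud(t);m=np.zeros((400,640),bool);m[120:182,275:330]=1
for lo,hi in((.033,.040),(.044,.052)):
    q=W[m&(W[...,2]>lo)&(W[...,2]<hi)];print(lo,len(q),*rect(q),q.mean(0))
```

```text
wrist 3436 [0.49072836 0.08958395] (69.41575622558594, 77.8846435546875) -14.028989 z [0.03620845 0.04442097 0.05180316]
plane [-0.19353725  0.04866849  0.04390401]
top 1199 [0.49152319 0.08851372] (68.4228744506836, 78.08084106445312) -14.257448 z [0.03550838 0.04473096 0.05322303]
plane [-0.19619554  0.05082271  0.04443774]
[0.50102218 0.09207686 0.25257357]
0.033 624 [0.59106909 0.06333614] (70.59563446044922, 123.96978759765625) -13.569287 [0.58697227 0.06485507 0.03617904]
0.044 196 [0.60346326 0.06039391] (52.712486267089844, 100.11402130126953) -13.966653 [0.60859999 0.05929175 0.04758834]
```

Both views agree: tread centre (0.491, 0.089), yaw -14.1°, pad at (0.471, 0.094, 0.048), which matches the 49 mm given. I'm going down to press it.

```bash
python3 -m pendant '[{"dp":[0.1,-0.03,0.4],"rotation":[0,0,0],"jaw":0},{"dp":[0.2,-0.03,0.8],"rotation":[0,0,0],"jaw":0},{"dp":[0.2,-0.03,0.95],"rotation":[0,0,0],"jaw":0},{"dp":[0.2,-0.03,0.95],"rotation":[0,0,0],"jaw":0}]' 30 && python3 -m pendant '[{"dp":[0,0,0.2],"rotation":[0,0,0],"jaw":0},{"dp":[0,0,0.35],"rotation":[0,0,0],"jaw":0},{"dp":[0,0,0.4],"rotation":[0,0,0],"jaw":0},{"dp":[0,0,0.45],"rotation":[0,0,0],"jaw":0},{"dp":[0,0,0.48],"rotation":[0,0,0],"jaw":0},{"dp":[0,0,0.48],"rotation":[0,0,0],"jaw":0}]'
```

```text
time: 2.7
ee_pos: [0.4699, 0.0944, 0.1092]
eef_rot: [0.119, 0.993, -0.0, -0.001]
ft_force: [-0.0, 1.0, 0.4]
width: 0.0
grip_force: 0.0
time: 3.45
ee_pos: [0.4715, 0.0937, 0.0393]
eef_rot: [0.12, 0.993, 0.001, -0.0]
ft_force: [-6.3, 1.0, 8.3]
width: 0.0006
grip_force: 4.0
```

Contact: 8 N at z=39 mm. I'll go down further to the stop and hold there.

```bash
python3 -m pendant '[{"dp":[0,0,0.02],"rotation":[0,0,0],"jaw":0},{"dp":[0,0,0.035],"rotation":[0,0,0],"jaw":0},{"dp":[0,0,0.045],"rotation":[0,0,0],"jaw":0},{"dp":[0,0,0.045],"rotation":[0,0,0],"jaw":0}]'; python3 -m pendant '[{"dp":[0,0,0.015],"rotation":[0,0,0],"jaw":0},{"dp":[0,0,0.015],"rotation":[0,0,0],"jaw":0},{"dp":[0,0,0.015],"rotation":[0,0,0],"jaw":0}]'
```

```text
time: 3.95
ee_pos: [0.4713, 0.0939, 0.0341]
eef_rot: [0.12, 0.993, 0.001, -0.001]
ft_force: [-16.6, -0.6, 31.4]
width: 0.0005
grip_force: 15.8
time: 4.32
ee_pos: [0.4714, 0.0939, 0.0337]
eef_rot: [0.12, 0.993, 0.002, -0.001]
ft_force: [-27.3, -3.6, 61.3]
width: 0.0005
grip_force: 30.8
```

The force rises steeply at z=34 mm, so the pedal is on its stop. I'll ease off a little, hold, then release slowly.

```bash
python3 -m pendant '[{"dp":[0,0,-0.018],"rotation":[0,0,0],"jaw":0},{"dp":[0,0,-0.018],"rotation":[0,0,0],"jaw":0},{"dp":[0,0,-0.018],"rotation":[0,0,0],"jaw":0},{"dp":[0,0,-0.018],"rotation":[0,0,0],"jaw":0}]'; python3 -m pendant '[{"dp":[0,0,-0.05],"rotation":[0,0,0],"jaw":0},{"dp":[0,0,-0.1],"rotation":[0,0,0],"jaw":0},{"dp":[0,0,-0.2],"rotation":[0,0,0],"jaw":0},{"dp":[0,0,-0.5],"rotation":[0,0,0],"jaw":0},{"dp":[0,0,-0.9],"rotation":[0,0,0],"jaw":0},{"dp":[0,0,-1],"rotation":[0,0,0],"jaw":0},{"dp":[0,0,-1],"rotation":[0,0,0],"jaw":0}]'
python3 - <<'E'
import pickle
from bench import r,camera
from h import *
C=camera("top");W=cloud(C);m=np.zeros((400,640),bool);m[176:228,258:316]=1
s=r.read_state();print(s["ee_pos"],s["joint_positions"])
q=W[m&(C["image"].max(2)<70)&(W[...,2]<.07)];print(len(q),np.percentile(q[:,2],[2,50,98]))
# where to go: over housing by wrist cam
print(go([.66,.05,.25],np.radians(76),s))
E
```

```text
time: 4.82
ee_pos: [0.4714, 0.0938, 0.0342]
eef_rot: [0.12, 0.993, 0.001, -0.0]
ft_force: [-12.9, 0.8, 24.8]
width: 0.0005
grip_force: 12.4
time: 5.7
ee_pos: [0.4717, 0.0926, 0.1828]
eef_rot: [0.121, 0.993, 0.001, 0.001]
ft_force: [-0.2, 0.2, 0.3]
width: 0.0005
grip_force: 0.0
[0.47093227 0.09237849 0.18141206] [-0.68579314  0.02765973  0.40719954  1.90753961 -0.01201337  1.20891581
  1.05481077]
17 [0.00787022 0.01150482 0.03865369]
(array([-1.29128285,  0.02719351, -0.45769722]), [array([ 2.00532733e-05, -5.52088225e-05,  4.51567740e-04]), array([ 8.66435517e-05,  3.14711806e-05, -4.99548424e-01])])
```

```bash
python3 -m pendant '[{"dp":[-0.4,0,-0.45],"rotation":[0,0,0],"jaw":0},{"dp":[-0.8,0.02,-0.45],"rotation":[0,0,0],"jaw":0},{"dp":[-1,0.02,-0.45],"rotation":[0,0,0],"jaw":0},{"dp":[-1,0.02,-0.45],"rotation":[0,0,0],"jaw":0}]'; python3 -m pendant '[{"dp":[-0.18,0,0],"rotation":[0,0,0],"jaw":0.5},{"dp":[-0.18,0,0],"rotation":[0,0,0],"jaw":1},{"dp":[-0.18,0,0],"rotation":[0,0,0],"jaw":1}]'
python3 - <<'E'
import pickle
from bench import r,camera
from h import *
c=camera("wrist");s=r.read_state();pickle.dump((c,s),open("w2.pkl","wb"))
cv2.imwrite("pics/w2.png",cv2.resize(c["image"][60:260,220:420,::-1],(600,600),interpolation=cv2.INTER_CUBIC))
E
```

```text
time: 6.25
ee_pos: [0.6188, 0.0577, 0.2456]
eef_rot: [0.122, 0.993, -0.002, -0.002]
ft_force: [-0.1, -0.2, -0.1]
width: 0.0004
grip_force: 0.0
time: 6.62
ee_pos: [0.6428, 0.053, 0.2482]
eef_rot: [0.121, 0.993, -0.0, -0.001]
ft_force: [-0.6, 0.2, -0.7]
width: 0.0228
grip_force: 0.0
```

View pics/w2.png

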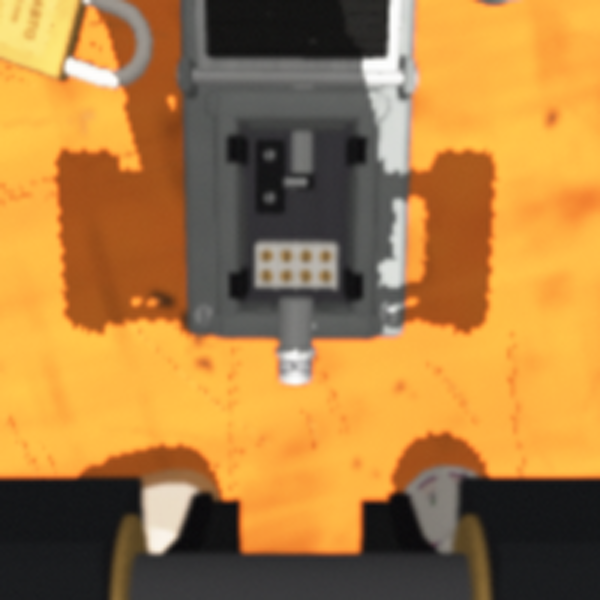

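The wrist crop (scale ×3, offset (220,60)) shows four black latch noses at crop (237,150), (356,150), (238,284) and (352,284), and the connector at (295,340). Next I'll fit the seat position.

Run:
```python
import pickle
from h import *
c,s=pickle.load(open("w2.pkl","rb"));t=pickle.load(open("top.pkl","rb"));print(s["ee_pos"])
K,d,T=c["mtx"],c["distortion"],c["T"]
def ray(p,z):
    n=cv2.undistortPoints(np.array([[p]],float),K,d)[0,0];v=T[:3,:3]@[n[0],n[1],1];return T[:3,3]+v*(z-T[2,3])/v[2]
N=np.array([ray((220+a/3,60+b/3),.049) for a,b in((237,150),(356,150),(238,284),(352,284))]);print("noses",N[:,:2],N.mean(0))
e=(N[2:]-N[:2]).sum(0);print("yaw",np.degrees(np.arctan2(e[1],e[0])), np.linalg.norm(N[2]-N[0]),np.linalg.norm(N[1]-N[0]))
yaw=np.radians(-14.1);u=np.array([np.cos(yaw),np.sin(yaw)]);v=np.array([-u[1],u[0]]);o=N.mean(0)[:2]
for n,C,b in(("wrist",c,(270,365,70,195)),("top",t,(265,332,120,190))):
    W=cloud(C);m=np.zeros((400,640),bool);m[b[2]:b[3],b[0]:b[1]]=1
    X=(W[...,:2]-o)@np.c_[u,v]*1000
    for lo,hi in((.005,.013),(.0325,.0395),(.041,.052)):
        k=m&(W[...,2]>lo)&(W[...,2]<hi);k&=(X[...,0]>-60)&(abs(X[...,1])<55);q=X[k];z=W[k][:,2]
        i=q[abs(q[:,1])>15]
        print(n,lo,k.sum(),"x",np.percentile(i[:,0],[0,1,5,95,99,100]).round(1),"y",np.percentile(q[:,1],[0,1,5,95,99,100]).round(1),"z",np.median(z).round(4))
    k=m&(X[...,0]>46)&(X[...,0]<70)&(abs(X[...,1])<20)&(W[...,2]>.03);print("connector y,z",np.median(X[k][:,1]),np.percentile(W[k][:,2],90), X[k][:,0].max())
W=cloud(t);q=W[(W[...,2]>.02)&(W[...,2]<.03)&(abs(W[...,0]-.505)<.06)&(abs(W[...,1]+.173)<.05)];print("cover",len(q),*rect(q))
print(go([.40,-.19,.25],np.radians(81),s))
```

```text
[0.64286179 0.05312049 0.24861332]
noses [[0.55922663 0.04914128]
 [0.56995348 0.09266837]
 [0.60779728 0.03670704]
 [0.61844304 0.07989826]] [0.58885511 0.06460374 0.049     ]
yaw -14.556903808610619 0.0501369920850736 0.0448293705124089
wrist 0.005 2801 x [-59.7 -52.7 -45.5  42.1  49.6  52. ] y [-48.5 -47.8 -45.9  44.7  46.6  47.3] z 0.0097
wrist 0.0325 2170 x [-60.  -57.8 -47.9  46.2  48.8  49.3] y [-45.  -35.  -31.7  30.7  33.9  44.4] z 0.0352
wrist 0.041 782 x [-36.2 -36.  -31.7  31.3  35.   35.1] y [-27.4 -26.8 -24.3  23.1  25.7  25.8] z 0.0462
connector y,z -0.5250573591305331 0.04699897825809546 65.7330998295908
top 0.005 800 x [-59.6 -48.8 -43.7  44.   50.4  60.9] y [-54.6 -47.8 -46.3  44.9  47.   47.8] z 0.0101
top 0.0325 698 x [-60.  -59.4 -55.6  46.3  49.2  50.1] y [-45.8 -42.6 -31.8  31.3  35.   44.8] z 0.0358
top 0.041 258 x [-35.8 -34.7 -30.1  34.   35.9  36.1] y [-27.9 -26.9 -24.8  23.1  25.7  26.6] z 0.0467
connector y,z -0.8657925587934372 0.04945380853212516 67.0224930595433
cover 917 [ 0.50511169 -0.17310489] (54.2772102355957, 79.91728210449219) -8.969659
(array([ 1.18428675, -1.96109987, -0.00750605]), [array([ 8.26535542e-07, -2.19850004e-04, -1.34511725e-02]), array([-3.36249285e-04, -1.26414364e-06,  4.86548712e-01])])
```

The seat is at (0.5886, 0.0641) with yaw -14.3°, and both views agree. Next I'll view the cover from the robot side to find the notch.

```bash
python3 -m pendant '[{"dp":[0.25,-0.3,0],"rotation":[0,0,-0.013],"jaw":1},{"dp":[0.45,-0.7,0],"rotation":[0,0,-0.013],"jaw":1},{"dp":[0.52,-0.9,0],"rotation":[0,0,-0.013],"jaw":1},{"dp":[0.52,-0.9,0],"rotation":[0,0,-0.013],"jaw":1}]'; python3 -m pendant '[{"dp":[0.25,-0.4,0.1],"rotation":[0,0,0],"jaw":1},{"dp":[0.41,-0.8,0.3],"rotation":[0,0,0],"jaw":1},{"dp":[0.41,-0.94,0.3],"rotation":[0,0,0],"jaw":1},{"dp":[0.41,-0.94,0.3],"rotation":[0,0,0],"jaw":1}]'
python3 - <<'E'
import pickle
from bench import r,camera
from h import *
c=camera("wrist");s=r.read_state();pickle.dump((c,s),open("w3.pkl","wb"));print(s["joint_positions"])
cv2.imwrite("pics/w3.png",cv2.resize(c["image"][100:260,220:420,::-1],(750,600),interpolation=cv2.INTER_CUBIC))
E
```

```text
time: 7.18
ee_pos: [0.534, -0.062, 0.2499]
eef_rot: [0.082, 0.997, 0.001, 0.0]
ft_force: [0.2, 0.9, 0.6]
width: 0.0666
grip_force: 0.0
time: 7.68
ee_pos: [0.4514, -0.1905, 0.2038]
eef_rot: [0.082, 0.997, 0.0, -0.0]
ft_force: [1.2, 0.4, -0.4]
width: 0.087
grip_force: 0.0
[-0.33947218  0.02656838  0.66143383  1.86316311 -0.01796319  1.25762349
  1.73702649]
```

View pics/w3.png

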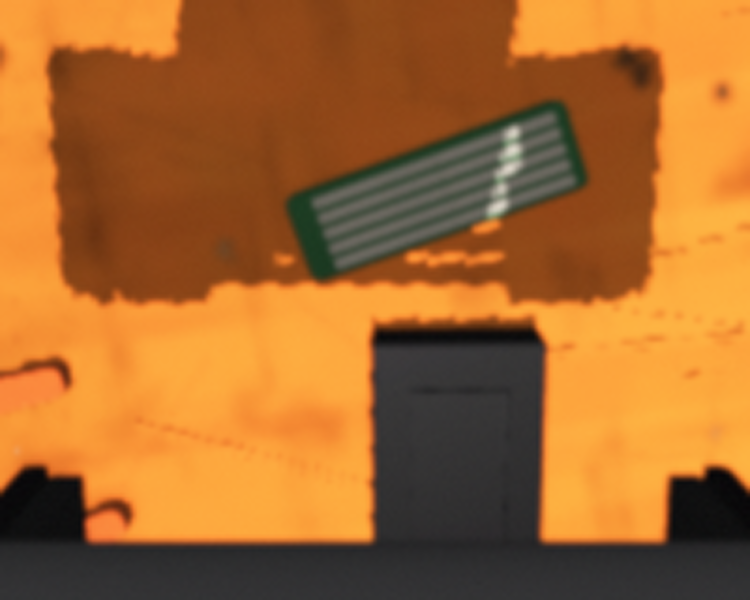

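The view shows the cover's -x end face at crop (375–540, 325–345), dark, with the hex key above it. I'll check the face numerically for a notch (depth and brightness).

Run:
```python
import pickle
from h import *
c,s=pickle.load(open("w3.pkl","rb"));W=cloud(c);g=c["image"].max(2)
for v in range(183,196): print(v,g[v,318:368:2],(W[v,318:368:3,2]*1000).round().astype(int))
k=(W[...,2]>.019)&(W[...,2]<.03);k[:, :315]=0;k[:,370:]=0;k[:186]=0;k[243:]=0;q=W[k]
yaw=np.radians(-9);u=np.array([np.cos(yaw),np.sin(yaw)]);v=np.array([-u[1],u[0]]);o=np.array([.5051,-.1731])
X=(q[:,:2]-o)@np.c_[u,v]*1000;print(np.percentile(X,[0,1,3,97,99,100],axis=0).T,np.median(q[:,2]))
l=[];
for x in range(-36,10,4):
    b=X[abs(X[:,0]-x)<2,1];l.append((x,b.min().round(1),b.max().round(1)))
print(l)
```

```text
183 [252 252 253 252 252 252 249 252 252 252 252 246 249 248 247 247 241 241
 250 251 251 247 248 253 253] [ 0  0  2 -1 -2  0 -1 -1 -1  1 -1  0  0  0 -1 -1 -1]
184 [251 249 252 248 243 241 227 248 247 243 241 225 244 240 233 230 204 204
 239 241 240 215 231 253 253] [-1 -2  0  0 -1 -2  0 -2 -1  0 -1  0  0  1  0  0 -1]
185 [250 229 241 219 186 183 172 229 213 185 182 172 222 197 169 165 148 156
 188 181 181 159 207 253 253] [ 0  0 -2  0 -1 -2  0  0 -2  0 -1  0 -1  1 -1  0 -2]
186 [250 173 174 153 135 132 132 159 145 130 130 128 148 132 115 113 113 119
 126 124 123 121 178 252 253] [ 0  0  0  0 -1 -1  0 -1 -1  0 -1 -1 -1  0  0  0 -2]
187 [248 120  99  99  93  90  87  88  87  86  85  81  77  75  73  69  69  74
  74  75  73  72 133 250 253] [ 0  0  0 -1  2 -1  1 -1 -1  0  0  1  1  1  1  0 -2]
188 [241  73  43  42  41  39  37  36  36  36  35  33  31  31  30  29  30  30
  31  30  29  28  71 238 253] [ 3  6  7  7  5  4  6  6  6  7  6  7  8  8  8 -1  0]
189 [231  47  15  14  15  14  13  14  13  13  12  14  14  12  13  12  12  13
  13  14  12  12  29 200 252] [ 8 12 13 12 10 11 11 13 12 13 13
[... 988 characters left out ...]
783536 -40.46725174 -39.46412041  20.12089682  21.33783145
   21.89920721]
 [-27.81785336 -26.89151786 -25.74594069  24.17041947  25.31408174
   26.18460807]] 0.023805350636730005
[(-36, np.float64(-27.8), np.float64(25.0)), (-32, np.float64(-27.8), np.float64(25.2)), (-28, np.float64(-27.8), np.float64(25.2)), (-24, np.float64(-26.7), np.float64(25.5)), (-20, np.float64(-26.7), np.float64(25.5)), (-16, np.float64(-26.8), np.float64(25.6)), (-12, np.float64(-26.8), np.float64(25.9)), (-8, np.float64(-26.8), np.float64(25.9)), (-4, np.float64(-26.8), np.float64(26.1)), (0, np.float64(-26.9), np.float64(26.2)), (4, np.float64(-26.9), np.float64(24.9)), (8, np.float64(-26.9), np.float64(25.0))]
```

The -x end face is solid across its width, with depth rising evenly from 7 to 18 mm. So the notch is at +x and no flip is needed. I'm going to hover above the grasp.

```bash
python3 -m pendant '[{"dp":[-0.15,0.08,0.3],"rotation":[0,0,-0.002],"jaw":1},{"dp":[-0.33,0.17,0.6],"rotation":[0,0,-0.002],"jaw":1},{"dp":[-0.33,0.17,0.95],"rotation":[0,0,-0.002],"jaw":1},{"dp":[-0.33,0.17,0.95],"rotation":[0,0,-0.002],"jaw":1},{"dp":[-0.33,0.17,0.95],"rotation":[0,0,-0.002],"jaw":1}]'
python3 - <<'E'
from bench import r
from h import *
s=r.read_state();print(s["ee_pos"],go([.5044,-.1736,.006],np.radians(81.5),s))
E
```

```text
time: 8.35
ee_pos: [0.5066, -0.1713, 0.0635]
eef_rot: [0.073, 0.997, 0.0, 0.001]
ft_force: [-0.0, -0.2, 1.3]
width: 0.0873
grip_force: 0.0
[ 0.50663394 -0.17130833  0.06351271] (array([ 0.01312801, -0.01739597,  0.38339227]), [array([4.31186859e-05, 2.61879323e-04, 2.38507251e-04]), array([-4.11162884e-04,  6.76983698e-05, -4.99761319e-01])])
```

```bash
python3 -m pendant '[{"dp":[0.013,-0.017,0.15],"rotation":[0,0,0],"jaw":1},{"dp":[0.013,-0.017,0.28],"rotation":[0,0,0],"jaw":1},{"dp":[0.013,-0.017,0.35],"rotation":[0,0,0],"jaw":1},{"dp":[0.013,-0.017,0.38],"rotation":[0,0,0],"jaw":1},{"dp":[0.013,-0.017,0.38],"rotation":[0,0,0],"jaw":1}]' && python3 -m pendant '[{"dp":[0,0,0],"rotation":[0,0,0],"jaw":0.6},{"dp":[0,0,0],"rotation":[0,0,0],"jaw":0.5},{"dp":[0,0,0],"rotation":[0,0,0],"jaw":0.4},{"dp":[0,0,0],"rotation":[0,0,0],"jaw":0.3},{"dp":[0,0,0],"rotation":[0,0,0],"jaw":0.3},{"dp":[0,0,0],"rotation":[0,0,0],"jaw":0.3}]' 45
```

```text
time: 8.98
ee_pos: [0.5038, -0.174, 0.0055]
eef_rot: [0.074, 0.997, 0.0, 0.001]
ft_force: [0.1, -0.5, -0.0]
width: 0.087
grip_force: 0.0
time: 9.72
ee_pos: [0.5032, -0.1739, 0.0048]
eef_rot: [0.074, 0.997, 0.0, 0.0]
ft_force: [0.1, 0.8, 1.5]
width: 0.0534
grip_force: 45.0
```

```bash
python3 -m pendant '[{"dp":[0,0,-0.15],"rotation":[0,0,0],"jaw":0.3},{"dp":[0,0,-0.45],"rotation":[0,0,0],"jaw":0.3},{"dp":[0,0,-0.9],"rotation":[0,0,0],"jaw":0.3},{"dp":[0,0,-0.9],"rotation":[0,0,0],"jaw":0.3},{"dp":[0,0,-0.9],"rotation":[0,0,0],"jaw":0.3}]'
python3 - <<'E'
import pickle
from bench import r,camera
from h import *
c=camera("wrist");s=r.read_state();t=camera("top");sd=camera("side");pickle.dump((c,s,t,sd),open("w4.pkl","wb"));print(s["ee_pos"])
W=cloud(c);Q=R.from_quat(s["eef_rot"]).as_matrix();X=(W-s["ee_pos"])@Q*1000
k=(abs(X[...,1])<40)&(X[...,0]>5)&(X[...,0]<60)&(X[...,2]>-30)&(X[...,2]<10);k[300:]=0
q=X[k];print(k.sum(),np.percentile(q,[0,1,5,50,95,99,100],axis=0).T.round(1))
top=q[q[:,2]<-12]
print(len(top),[(x,top[abs(top[:,0]-x)<1.5,1].min().round(1),top[abs(top[:,0]-x)<1.5,1].max().round(1)) for x in range(10,42,3) if (abs(top[:,0]-x)<1.5).any()])
p=top[abs(top[:,1])<22];print("end x by y",[(y,p[abs(p[:,1]-y)<2,0].max().round(1)) for y in range(-20,21,5)],"top z plane",np.linalg.lstsq(np.c_[p[:,:2],np.ones(len(p))],p[:,2],rcond=None)[0])
a=c["image"][60:240,220:420,::-1];b=sd["image"][150:330,240:420,::-1]
cv2.imwrite("pics/w4.png",np.hstack([cv2.resize(a,(400,400)),cv2.resize(b,(400,400),interpolation=cv2.INTER_CUBIC)]))
E
```

```text
time: 10.35
ee_pos: [0.5032, -0.1738, 0.1397]
eef_rot: [0.074, 0.997, 0.0, 0.0]
ft_force: [0.5, 0.3, 0.4]
width: 0.0539
grip_force: 45.0
[ 0.50266718 -0.17361247  0.13878306]
8435 [[  6.1   6.9   8.6  23.3  38.4  38.6  38.8]
 [-37.4 -34.3 -26.6  -0.3  25.8  33.3  36.4]
 [-29.9 -26.  -21.  -19.6  -7.3   0.6   3.8]]
7744 [(10, np.float64(-37.4), np.float64(36.4)), (13, np.float64(-27.1), np.float64(26.6)), (16, np.float64(-26.9), np.float64(26.6)), (19, np.float64(-27.5), np.float64(26.4)), (22, np.float64(-27.3), np.float64(26.2)), (25, np.float64(-27.1), np.float64(26.5)), (28, np.float64(-26.9), np.float64(26.6)), (31, np.float64(-27.4), np.float64(26.2)), (34, np.float64(-27.3), np.float64(26.7)), (37, np.float64(-27.4), np.float64(26.6)), (40, np.float64(-26.2), np.float64(25.2))]
end x by y [(-20, np.float64(38.8)), (-15, np.float64(38.7)), (-10, np.float64(38.7)), (-5, np.float64(38.7)), (0, np.float64(38.6)), (5, np.float64(38.6)), (10, np.float64(38.8)), (15, np.float64(38.6)), (20, np.float64(38.7))] top z plane [ 4.74632910e-02  8.32273622e-05 -2.06966011e+01]
```

View pics/w4.png

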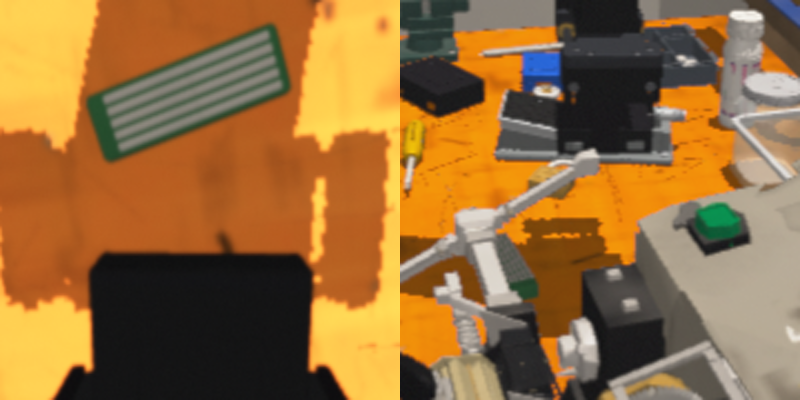

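The wrist crop shows the cover held square in the jaws, with its -x end at about tool x=+38.8 mm. So the cover's centre is about 1.1 mm towards +x from the TCP. The side crop shows it upright above the bench. The top-plane slope could mean a slight pitch, so I'll compare it with the on-bench measurement.

Run:
```python
import pickle
from h import *
c,s=pickle.load(open("w3.pkl","rb"));W=cloud(c);k=np.zeros((400,640),bool);k[194:240,324:358]=1
def sl(c,s,k):
    Q=R.from_quat(s["eef_rot"]).as_matrix();X=(cloud(c)-s["ee_pos"])@Q;q=X[k];q=q[~np.isnan(q[:,0])];return np.linalg.lstsq(np.c_[q[:,:2],np.ones(len(q))],q[:,2],rcond=None)[0]
print("bench cover",sl(c,s,k))
c4,s4,t,sd=pickle.load(open("w4.pkl","rb"));Q=R.from_quat(s4["eef_rot"]).as_matrix();X=(cloud(c4)-s4["ee_pos"])@Q*1000
for a,b in((10,16),(16,22),(22,28),(28,34),(34,38)):
    k=(abs(X[...,1])<20)&(X[...,0]>a)&(X[...,0]<b)&(X[...,2]>-30)&(X[...,2]<10);k[300:]=0;print(a,np.median(X[k][:,2]))
# side view: silhouette depth of cover long side
W=cloud(sd);Y=(W-s4["ee_pos"])@Q*1000
k=(abs(Y[...,0])<45)&(abs(Y[...,1])<35)&(Y[...,2]>-25)&(Y[...,2]<14);q=Y[k]
print(k.sum(),np.percentile(q,[0,2,50,98,100],axis=0).T.round(1));
for a in range(-40,40,8):
    m=abs(q[:,0]-a)<4
    if m.any():print(a,np.percentile(q[m,2],[0,2,98,100]).round(1))
print(s4["ee_pos"]);
# target: cover origin = TCP + Q@[-1.1,-0.3]mm at seat, tool yaw 75.7
yaw=np.radians(-14.3);u=np.array([np.cos(yaw),np.sin(yaw)]);tx=-u;ty=np.array([np.sin(-yaw),np.cos(yaw)])
tcp=np.array([.5886,.0641])+.0011*tx+.0003*ty;print("tcp",tcp,go([*tcp,.14],np.radians(75.7),s4))
```

```text
bench cover [ 0.00843186 -0.00091102  0.18055555]
10 -20.039189222567053
16 -20.03089655025413
22 -19.65093454273866
28 -19.525303927806505
34 -19.45928174181966
656 [[-41.6 -40.2   9.4  37.9  38.1]
 [-35.  -34.6 -24.6  21.5  25.3]
 [-23.7 -22.2 -19.7   2.    3.3]]
-40 [-22.  -21.8   1.9   2.2]
-32 [-21.7 -21.5   1.7   3.1]
-24 [-22.7 -22.3   1.6   2. ]
-16 [-23.1 -22.2   1.6   2.2]
-8 [-21.1 -20.3  -3.1  -2.6]
0 [-21.3 -20.9  -4.7  -4.7]
8 [-23.7 -22.2  -5.8  -3.5]
16 [-22.3 -22.1  -1.    0.1]
24 [-22.4 -22.2   2.6   3.3]
32 [-22.2 -22.    2.3   3.1]
[ 0.50266718 -0.17361247  0.13878306]
tcp [0.58760818 0.0646624 ] (array([-0.32694936,  1.65441813, -0.00810351]), [array([ 3.05784603e-05, -2.04721861e-04,  1.62747773e-02]), array([ 3.11380537e-04,  4.65096270e-05, -4.83725121e-01])])
```

Pitch is only about 1°, so it's fine. I'm carrying it over the seat.

```bash
python3 -m pendant '[{"dp":[-0.08,0.25,0],"rotation":[0,0,0.016],"jaw":0.3},{"dp":[-0.16,0.6,0],"rotation":[0,0,0.016],"jaw":0.3},{"dp":[-0.2,0.95,0],"rotation":[0,0,0.016],"jaw":0.3},{"dp":[-0.2,0.95,0],"rotation":[0,0,0.016],"jaw":0.3}]'
python3 - <<'E'
from bench import r
from h import *
s=r.read_state();print(go([.5876,.0647,.10],np.radians(75.7),s))
E
```

```text
time: 11.0
ee_pos: [0.554, -0.0324, 0.138]
eef_rot: [0.12, 0.993, 0.0, -0.001]
ft_force: [-0.0, -0.2, -0.4]
width: 0.0534
grip_force: 45.0
(array([-0.06403037,  0.6818614 ,  0.2534601 ]), [array([ 1.38208868e-05, -4.11741456e-04,  1.38965134e-03]), array([ 6.44968337e-04,  2.16495917e-05, -4.98609931e-01])])
```

```bash
python3 -m pendant '[{"dp":[-0.03,0.25,0],"rotation":[0,0,0.001],"jaw":0.3},{"dp":[-0.064,0.55,0.1],"rotation":[0,0,0.001],"jaw":0.3},{"dp":[-0.064,0.682,0.25],"rotation":[0,0,0.001],"jaw":0.3},{"dp":[-0.064,0.682,0.25],"rotation":[0,0,0.001],"jaw":0.3},{"dp":[-0.064,0.682,0.25],"rotation":[0,0,0.001],"jaw":0.3}]'
python3 - <<'E'
from bench import r,camera
from h import *
import pickle
c=camera("wrist");s=r.read_state();sd=camera("side");t=camera("top");pickle.dump((c,s,sd,t),open("w5.pkl","wb"))
print(s["ee_pos"],go([.5876,.0647,.062],np.radians(75.7),s))
# base edges and cover in the wrist image, tool frame
Q=R.from_quat(s["eef_rot"]).as_matrix();X=(cloud(c)-s["ee_pos"])@Q*1000;Z=cloud(c)[...,2]
p=X[(Z>.005)&(Z<.014)&(X[...,0]>35)&(X[...,0]<120)&(abs(X[...,1])<60)]
for a in range(50,120,8):
    b=p[abs(p[:,0]-a)<3,1]
    if len(b)>5:print("base",a,b.min().round(1),b.max().round(1))
a=c["image"][40:240,220:420,::-1];b=sd["image"][160:240,260:380,::-1]
cv2.imwrite("pics/w5.png",np.hstack([cv2.resize(a,(400,400)),cv2.resize(b,(400,400),interpolation=cv2.INTER_CUBIC)]))
E
```

```text
time: 11.62
ee_pos: [0.5881, 0.0571, 0.1025]
eef_rot: [0.128, 0.992, -0.001, -0.0]
ft_force: [-0.5, 0.1, -0.9]
width: 0.0536
grip_force: 45.0
[0.58842515 0.05714047 0.10295656] (array([0.01833603, 0.047443  , 0.27301271]), [array([-5.83974883e-05,  1.20004677e-04, -1.17928510e-03]), array([1.88059163e-04, 9.15146232e-05, 4.98820671e-01])])
base 50 -36.4 51.8
base 58 -60.0 -55.3
base 66 -60.0 53.4
base 74 -59.9 53.9
base 82 -60.0 53.8
base 90 -41.8 53.9
base 98 -41.5 53.7
base 106 -41.8 54.6
base 114 -41.7 54.2
```

View pics/w5.png

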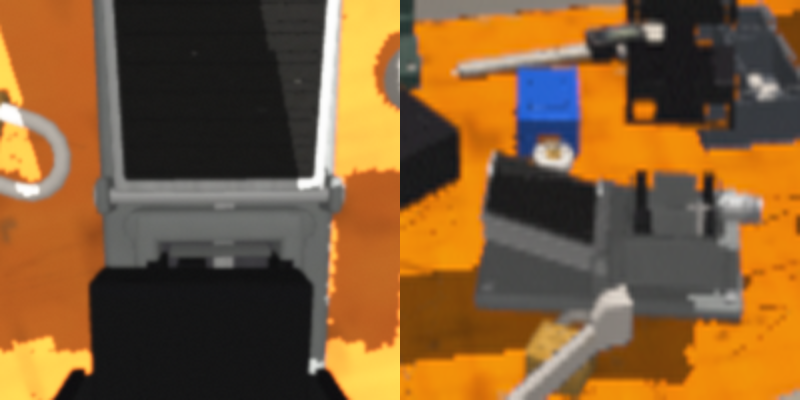

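The wrist crop shows the cover's near end over the collar, offset sideways; the base plate spans tool y -41.7 to 54.1. The side crop shows the cover clear above the switch. I'll correct by about +6.6 mm in y, go lower and re-measure.

```bash
python3 -m pendant '[{"dp":[0.018,0.044,0.1],"rotation":[0,0,-0.0012],"jaw":0.3},{"dp":[0.018,0.044,0.24],"rotation":[0,0,-0.0012],"jaw":0.3},{"dp":[0.018,0.044,0.24],"rotation":[0,0,-0.0012],"jaw":0.3},{"dp":[0.018,0.044,0.24],"rotation":[0,0,-0.0012],"jaw":0.3}]' 60
python3 - <<'E'
from bench import r,camera
from h import *
import pickle
c=camera("wrist");s=r.read_state();pickle.dump((c,s),open("w6.pkl","wb"))
print(s["ee_pos"],go([.5876,.0647,.062],np.radians(75.7),s))
Q=R.from_quat(s["eef_rot"]).as_matrix();W=cloud(c);X=(W-s["ee_pos"])@Q*1000;Z=W[...,2]
def prof(n,k,xs,w):
    p=X[k]
    for a in xs:
        b=p[abs(p[:,0]-a)<w,1]
        if len(b)>4:print(n,a,b.min().round(1),b.max().round(1),((b.min()+b.max())/2).round(2))
B=(X[...,0]>5)&(X[...,0]<130)&(abs(X[...,1])<56)
prof("cover",B&(X[...,2]<-12)&(X[...,2]>-28),range(16,42,4),2)
prof("shoulder",B&(Z>.031)&(Z<.041),range(36,60,4),2)
prof("base",B&(Z>.005)&(Z<.014),range(60,126,8),4)
k=B&(Z>.03)&(Z<.041)&(abs(X[...,1])<30)&(X[...,0]<53);print("housing -x edge",np.percentile(X[k][:,0],[90,98,100]))
k=B&(X[...,2]<-12)&(X[...,2]>-28)&(abs(X[...,1])<20);print("cover end",X[k][:,0].max())
k=B&(Z>.01)&(X[...,0]>60)&(abs(X[...,1])<25)&(c["image"].max(2)<70);q=X[k];cc,sz,a=rect(q/1000);print("tread",cc,sz,a,q[:,0].min(),q[:,0].max())
k=B&(Z>.005)&(Z<.02)&(X[...,0]>120);print("base front",np.percentile(X[k][:,0],[50,99]) if k.any() else None)
E
```

```text
time: 12.28
ee_pos: [0.5875, 0.0664, 0.0666]
eef_rot: [0.123, 0.992, 0.0, 0.0]
ft_force: [-0.1, 0.3, 0.2]
width: 0.0536
grip_force: 60.0
[0.58773292 0.06647132 0.06688838] (array([-0.00200005, -0.01168364,  0.032585  ]), [array([8.05858000e-05, 1.32956312e-04, 4.19762340e-04]), array([-2.08672066e-04,  1.26477677e-04, -4.99580178e-01])])
cover 16 -27.5 26.3 -0.59
cover 20 -27.5 26.3 -0.61
cover 24 -27.3 26.2 -0.55
cover 28 -27.1 26.4 -0.34
cover 32 -27.6 26.3 -0.65
cover 36 -27.2 26.6 -0.28
cover 40 -27.2 26.2 -0.5
shoulder 36 -35.4 33.0 -1.2
shoulder 40 -37.8 33.4 -2.21
shoulder 44 -37.6 40.4 1.42
shoulder 48 -47.3 43.7 -1.8
shoulder 52 -48.2 44.1 -2.03
shoulder 56 -47.6 43.1 -2.21
base 60 -49.8 45.6 -2.07
base 68 -49.6 45.8 -1.92
base 76 -49.8 45.8 -1.96
base 84 -49.7 45.9 -1.89
base 92 -49.6 45.7 -1.95
base 100 -49.6 46.6 -1.5
base 108 -49.6 46.7 -1.46
base 116 -49.4 46.4 -1.47
base 124 -49.5 46.4 -1.58
housing -x edge [46.95230787 51.67823442 52.97074823]
cover end 39.542477968464404
tread [9.41606903e-02 1.18446350e-06] (49.987396240234375, 67.359130859375) -0.009215196 60.481770303732034 127.84396120211532
base front [124.66254818 129.91335412]
```

Relative to the cover, the switch's centre line is about -1.4 mm in tool y. x agrees within 0.5 mm. I'll apply the shift and lower onto the noses.

```bash
python3 -m pendant '[{"dp":[0,-0.0095,0],"rotation":[0,0,0],"jaw":0.3},{"dp":[0,-0.0095,0.05],"rotation":[0,0,0],"jaw":0.3},{"dp":[0,-0.0095,0.08],"rotation":[0,0,0],"jaw":0.3},{"dp":[0,-0.0095,0.08],"rotation":[0,0,0],"jaw":0.3}]'; python3 -m pendant '[{"dp":[0,0,0.015],"rotation":[0,0,0],"jaw":0.3},{"dp":[0,0,0.025],"rotation":[0,0,0],"jaw":0.3},{"dp":[0,0,0.025],"rotation":[0,0,0],"jaw":0.3}]'
```

```text
time: 12.82
ee_pos: [0.5866, 0.0651, 0.0536]
eef_rot: [0.123, 0.992, -0.0, -0.0]
ft_force: [0.0, -0.1, -0.8]
width: 0.0536
grip_force: 60.0
time: 13.2
ee_pos: [0.587, 0.0651, 0.0504]
eef_rot: [0.123, 0.992, 0.0, -0.0]
ft_force: [0.5, -0.2, -0.8]
width: 0.0535
grip_force: 60.0
```

```bash
python3 -m pendant '[{"dp":[0,0,0.006],"rotation":[0,0,0],"jaw":0.3},{"dp":[0,0,0.012],"rotation":[0,0,0],"jaw":0.3},{"dp":[0,0,0.012],"rotation":[0,0,0],"jaw":0.3}]'; python3 -m pendant '[{"dp":[0,0,0.006],"rotation":[0,0,0],"jaw":0.3},{"dp":[0,0,0.012],"rotation":[0,0,0],"jaw":0.3},{"dp":[0,0,0.012],"rotation":[0,0,0],"jaw":0.3}]'
```

```text
time: 13.58
ee_pos: [0.5874, 0.0651, 0.049]
eef_rot: [0.123, 0.992, 0.0, 0.0]
ft_force: [0.1, 0.4, 4.5]
width: 0.0538
grip_force: 60.0
time: 13.95
ee_pos: [0.5876, 0.0651, 0.0475]
eef_rot: [0.123, 0.992, 0.0, 0.001]
ft_force: [-0.4, -0.4, 7.1]
width: 0.0535
grip_force: 60.0
```

Force is rising as described, with no side load. Continuing.

```bash
python3 -m pendant '[{"dp":[0,0,0.006],"rotation":[0,0,0],"jaw":0.3},{"dp":[0,0,0.012],"rotation":[0,0,0],"jaw":0.3},{"dp":[0,0,0.012],"rotation":[0,0,0],"jaw":0.3}]'; python3 -m pendant '[{"dp":[0,0,0.006],"rotation":[0,0,0],"jaw":0.3},{"dp":[0,0,0.012],"rotation":[0,0,0],"jaw":0.3},{"dp":[0,0,0.012],"rotation":[0,0,0],"jaw":0.3}]';python3 -m pendant '[{"dp":[0,0,0.006],"rotation":[0,0,0],"jaw":0.3},{"dp":[0,0,0.012],"rotation":[0,0,0],"jaw":0.3},{"dp":[0,0,0.012],"rotation":[0,0,0],"jaw":0.3}]'
```

```text
time: 14.32
ee_pos: [0.588, 0.0651, 0.0462]
eef_rot: [0.123, 0.992, 0.0, 0.001]
ft_force: [-1.3, -0.6, 10.9]
width: 0.0534
grip_force: 60.0
time: 14.7
ee_pos: [0.5867, 0.065, 0.0425]
eef_rot: [0.123, 0.992, -0.0, -0.0]
ft_force: [4.2, -0.5, -8.7]
width: 0.0534
grip_force: 60.0
time: 15.08
ee_pos: [0.5868, 0.0652, 0.0414]
eef_rot: [0.123, 0.992, 0.0, -0.0]
ft_force: [-0.3, -0.7, -0.0]
width: 0.0534
grip_force: 60.0
```

The latches snapped: force dropped from 11 N to about 0. Pressing on to the shoulder.

```bash
python3 -m pendant '[{"dp":[0,0,0.006],"rotation":[0,0,0],"jaw":0.3},{"dp":[0,0,0.012],"rotation":[0,0,0],"jaw":0.3},{"dp":[0,0,0.012],"rotation":[0,0,0],"jaw":0.3}]'; python3 -m pendant '[{"dp":[0,0,0.006],"rotation":[0,0,0],"jaw":0.3},{"dp":[0,0,0.01],"rotation":[0,0,0],"jaw":0.3},{"dp":[0,0,0.01],"rotation":[0,0,0],"jaw":0.3}]'
```

```text
time: 15.45
ee_pos: [0.5869, 0.0652, 0.0407]
eef_rot: [0.123, 0.992, 0.0, -0.0]
ft_force: [-6.8, 0.1, 12.4]
width: 0.0536
grip_force: 60.0
time: 15.82
ee_pos: [0.5869, 0.0652, 0.0407]
eef_rot: [0.123, 0.992, 0.001, -0.0]
ft_force: [-12.5, -0.5, 28.1]
width: 0.0533
grip_force: 60.0
```

Run:
```python
from bench import r,camera
from h import *
c=camera("wrist");s=r.read_state();sd=camera("side");t=camera("top");print(s["ee_pos"],s["ft_force"],s["time"])
W=cloud(c);Q=R.from_quat(s["eef_rot"]).as_matrix();X=(W-s["ee_pos"])@Q*1000
for a in range(12,40,5):
    k=(abs(X[...,1])<20)&(abs(X[...,0]-a)<2.5)&(X[...,2]>-28)&(X[...,2]<-12);print(a,np.median(W[k][:,2]).round(4),end=" ")
a=t["image"][110:240,240:370,::-1];b=sd["image"][160:240,260:380,::-1]
cv2.imwrite("pics/w7.png",np.hstack([cv2.resize(a,(400,400),interpolation=cv2.INTER_CUBIC),cv2.resize(b,(400,400),interpolation=cv2.INTER_CUBIC)]))
```

```text
[0.58690472 0.06520608 0.04066149] [-12.96612798  -0.30421114  28.05840137] 15.875
12 0.06 17 0.0599 22 0.0599 27 0.0595 32 0.0594 37 0.0592
```

View pics/w7.png

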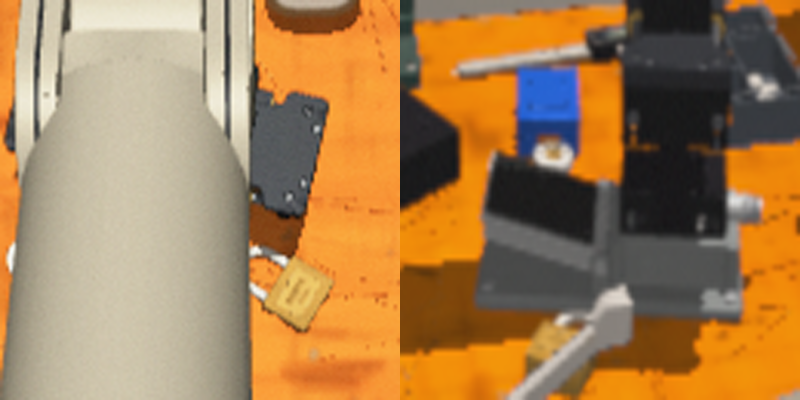

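The side crop shows the cover seated flat on the shoulder at (675,190), with the pedal up and the connector clear. The cover's top is at 59–60 mm, where it should be when home, and I'm pressing with 28 N. Handing it in.

```bash
python3 -c "
from bench import r
print(r.close_job())"
```

```text
the job is handed in; nothing more can be done
None
```

The pedal was pressed to its stop and came off it freely, though I only saw it back up in a picture, not in a measurement. The cover was then snapped on and seated fully home, and the job was handed in at about 16 s with the gripper still holding it and pressing down with about 28 N.

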